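# Dispense one terminal connector and push it onto the green square

## Robot

A 6-joint arm with a two-finger parallel gripper is mounted at the origin on the work surface. World frame = base frame: x ahead of the robot, y to its left, z up, the work surface at z = 0. Lengths are in m, angles in degrees, forces in N, time in s.
With the tool pointing down it reaches from about 0.275 to 0.875 m from the base axis. Payload 12.5 kg.
Tool frame: the origin (TCP) lies at the very end of the fingers, on their centre line; the grasp point (between the pads) lies 19 mm behind it (manip.grip_depth is the distance from the TCP to the grasp point, in m); z points along the fingers, x is the direction in which the jaws open and shut, and the axes are right-handed (so a half turn about z gives the same grasp; the last joint's range is limited). The gripper opens to 85 mm and grips with 20 to 120 N. Pads are 22 mm wide; open, the fingers measure 114 mm over their backs; the gripper's body (76 mm by 85 mm) begins 54 mm behind the grasp point. The pads swing forward as they close: fully open they stand 13 mm farther back than shut.
Start: joints at [68.549, 20.094, 94.641, -0, 65.266, -4.847], TCP at [0.157, 0.527, 0.231] pointing down, gripper open.
Joint ranges: [-157.81, 157.81], [-45, 120.19], [0.68, 151.7], [-89.99, 269.99], [4.06, 180], [-164.3, 164.3]. Speed limits (degrees/s): [127.2, 127.2, 159.86, 180, 180, 180].

## Interface

Orientations are given as a 3x3 rotation matrix whose columns are the frame's x, y, z axes.
In Python, from cell import manip, capture, camera_info, silhouettes, pinpoint gives the robot as it stands. Calls block until the motion is done:
- manip.goto(position, orientation): joint-space move of the TCP to a pose.
- manip.line_to(position, rot=None, max_speed=0.15, max_force=None): straight line of the TCP; rot=None keeps the orientation; max_speed is the mean speed in m/s. With max_force (N) it stops when the force on the tool has changed by that much, and returns True; else False.
- manip.goto_joints(angles): joint-space move.
- manip.grip(opening, squeeze=None): opening from 0.0 (shut) to 1.0 (fully open); squeeze is the grip in N (None keeps the last); returns when the fingers have stopped.
- manip.hold(seconds).
- manip.inverse_kinematics(position, orientation): joint angles nearest the present ones, or None.
- capture(name): name is "scene" or "top" or "wrist"; returns the picture (480x640x3 uint8, red, green, blue); there is no depth.
- camera_info(name): a dict with "fx", "fy", "cx", "cy" (pixels), "T" (4x4, takes a point from camera to world coordinates). Camera axes: x right, y up, looking along -z (the intrinsics and any distortion apply to the point x, -y, -z); pixel columns grow to the right and rows downward; lengths in m; the calibration is good to about 2 mm. A picture is of the moment at which its call begins: read the wrist's pose just before it. camera_info takes no time and is no camera call; for the wrist camera it gives the pose at the moment of the call.
A pose or a line that the arm cannot do raises manip.IKError and nothing moves.
- manip.sign_off(): hands the job in, once; it reports no verdict.
Trained networks look in the newest picture that a camera, given by its name, has taken for a name from the list of things; names that differ only in an ending like _2 or _b are one class to them, and where a whole thing is asked for, a point or a joint stands for the part that bears it (a point fixed in the world has none). Each returns a list of dicts, best first, with "conf" (0 to 1); they miss things now and then, are a little off and sometimes report something else, mostly with a low value. They report only what shows in the picture. A call takes as long as a camera call.
- silhouettes(label, camera): "mask" (480x640 bool, what is visible of it) and "bbox" ([left, top, right, bottom] in pixels, round what is visible of it).
- pinpoint(label, camera): "uv" ([column, row] in pixels: a listed point, or the origin of a listed thing).
Readings, each from a call of its own:
- manip.get_clock(): time.
- manip.get_joints(): joint angles.
- manip.get_qvel(): joint speeds.
- manip.get_effort(): joint torques, N m.
- manip.get_position(): TCP position.
- manip.get_ee_rot(): TCP orientation.
- manip.get_ft_force(): force on the tool from outside, world axes, zero at the start.
- manip.get_ft_torque(): the same for the moment, N m.
- manip.get_finger_gap(): opening from 0.0 (shut) to 1.0 (fully open).
Only numpy, scipy, OpenCV 4.12 (cv2) and the standard library are available. Lean on these libraries where they do the work, as an engineer would, in place of code of your own. Each camera call takes 0.05 s, during which the arm holds its last target.

## Task

Press the red plunger of the connector dispenser all the way down once and let it come back up, so that a single ivory connector comes out of the outlet. Then push that connector sideways along the metal plate with the fingertips until it lies completely on the green square. Do not lift it, do not dispense a second one, and leave the faulty pink connector and everything else on the bench where they are.

Things in the scene. Friction and masses are not known exactly. Their poses are not given: they have to be found in the camera images.
- dispenser: Olive-green connector dispenser screwed to the bench; its place and yaw change. Origin: on the bench, under the middle of the outlet's outer face. +x is the way connectors come out, z up. Before the outlet lies a flat, rimless aluminium plate, x 0 to 90, y -150 to 150 (mm, dispenser frame), top 4 above the bench; a foot of equal thickness lies behind it (x -112 to 0, y -45 to 45).
- drop_spot (a point): Point on the plate at x 34, y 0 mm of the dispenser: about where the ejected connector's centre lies after a full press, about 22 mm clear of the outlet, long side along y. A steel pusher drives the lowest connector out twice as far as the plunger goes down, and returns with the plunger; the next connector then drops into its place, and a second press would eject it.
- magazine_top (a point): Centre of the open top of the clear magazine, 56 mm above the bench. The magazine spans x -32 to 0, y -22 to 22 of the dispenser; the outlet slot under its front wall is 36 wide and 18 high over the plate. Behind it stands the olive drive housing, x -103 to -33, y -32 to 32, 62 high, with the plunger on top. All mm.
- plunger (a joint): How far the plunger is pressed down, m: 0 up, 0.025 at its stop. Straight vertical travel, spring return; about 2.5 N to start it and 5.5 N at the bottom, plus light damping.
- plunger_top (a point): Centre of the plunger's flat red top, a knob 36 mm across and 12 mm high; 107 mm above the bench when up, at x -68, y 0 of the dispenser. It moves with the plunger.
- connector: The lowest ivory terminal connector in the magazine, the one that comes out: a block of 24 (x) x 34 (y) x 16 (z) mm, about 20 g, with two brass screws on top. Origin: centre of its underside. In the magazine its axes are along the dispenser's.
- corner0 (a point): Corner of the underside of that connector at x 12, y 17 mm of its own frame.
- corner1 (a point): Corner of the underside of that connector at x 12, y -17 mm of its own frame.
- corner2 (a point): Corner of the underside of that connector at x -12, y 17 mm of its own frame.
- corner3 (a point): Corner of the underside of that connector at x -12, y -17 mm of its own frame.
- green_square: Green square, 72 x 72 mm, flat paint on the plate with no raised edge, on the left or the right of the outlet, its centre about 103 mm to the side of it and about 39 mm ahead of it. Origin: its centre, at the plate's top; axes along the dispenser's.
- white_square: The same in white, on the other side of the outlet; the faulty connector lies on it.
- faulty: Faulty connector, pink, same size as the ivory ones, lying on the white square. Origin: centre of its underside. To be left alone.
- spare_low: Second ivory connector, in the magazine on top of the first. Same size and origin. Must stay in the magazine.
- spare_high: Third ivory connector, on top of the second. Must stay in the magazine.
- battery: Block battery, black and brass, standing, 18 x 27 x 48 mm, beside the dispenser's housing. Origin: centre of its underside. Bystander.
- ramekin: White ceramic ramekin, 76 mm across, 42 mm high, on the other side of the housing. Origin: centre of its underside. Bystander.
- screwdriver: Orange-handled screwdriver, 170 mm long, lying along its x axis just beyond the plate. Origin: near its middle, on the bench. Bystander.
- tape: Roll of teal tape lying flat, 84 mm across, 19 mm high, out to the left. Origin: centre of its underside. Bystander.
- glue: Glue stick, standing, 28 mm across, 100 mm high, out to the right. Origin: centre of its underside. Bystander.
- tin: Small dark green tin, 60 x 95 x 35 mm, out to the right. Origin: centre of its underside. Bystander.

How it is judged (in metres and radians):
On the way, in this order (a step that is already met when the one before it is completed fails the run):
1. the plunger is pressed right down (value of joint plunger above 0.022 m).
2. the plunger has come back up and one connector lies clear of the outlet (value of joint plunger below 0.004 m and x of connector in the frame of dispenser above 0.014 m), for 0.1 s.
At the end, for the whole second after the job is handed in: The ivory connector lies flat and at rest on the plate with all four corners within the green square (1 mm allowance); the plunger is up; the two other ivory connectors are in the magazine; everything else is within 20 mm of where it was (x of corner0 in the frame of green_square between -0.037 and 0.037 m and y of corner0 in the frame of green_square between -0.037 and 0.037 m and x of corner1 in the frame of green_square between -0.037 and 0.037 m and y of corner1 in the frame of green_square between -0.037 and 0.037 m and x of corner2 in the frame of green_square between -0.037 and 0.037 m and y of corner2 in the frame of green_square between -0.037 and 0.037 m and x of corner3 in the frame of green_square between -0.037 and 0.037 m and y of corner3 in the frame of green_square between -0.037 and 0.037 m and x of spare_low in the frame of dispenser between -0.026 and -0.008 m and height (world z) of spare_low below 0.035 m and x of spare_high in the frame of dispenser between -0.026 and -0.008 m and height (world z) of spare_high below 0.05 m and height (world z) of connector below 0.007 m and angle between connector's own z axis and vertical below 0.1 rad and linear speed of connector below 0.01 m/s and value of joint plunger below 0.004 m and distance of each of faulty, battery, ramekin, screwdriver, tape, glue, tin from where it was at the start of the episode below 0.02 m); the robot touches nothing.
It fails at once if the connector is lifted or tipped up (10 mm off the plate) (height (world z) of connector above 0.014 m).
It fails at once if a second connector is driven out or taken from the magazine (not (x of spare_low in the frame of dispenser between -0.026 and -0.008 m and height (world z) of spare_low below 0.035 m and x of spare_high in the frame of dispenser between -0.026 and -0.008 m and height (world z) of spare_high below 0.05 m)).
It fails at once if the faulty connector or another thing on the bench is displaced by more than 20 mm (distance of any of faulty, battery, ramekin, screwdriver, tape, glue, tin from where it was at the start of the episode above 0.02 m).
It also fails if it takes over 45 s, if anything falls off the work surface, if the arm or the gripper's body presses on something with over 40 N, if the wrist force passes 120 N, or if a joint passes its speed limit or range.

## Working session

There is one attempt and no reset: what is moved stays moved. The work goes in short steps, each a Python script; the robot and the scene stay as the last script left them, time stands still between calls to the robot, and variables do not carry over. Pictures are saved under pics/ and viewed, and the job is handed in when it is done.

```bash
ls; mkdir -p pics
cat > h.py <<'E'
from cell import manip, capture, camera_info, silhouettes, pinpoint
import numpy as np, cv2
def save(n,im): cv2.imwrite('pics/'+n+'.png',im[:,:,::-1])
def ray(ci,uv):
    T=np.array(ci["T"]); d=np.array([(uv[0]-ci["cx"])/ci["fx"],-(uv[1]-ci["cy"])/ci["fy"],-1.])
    return T[:3,3],T[:3,:3]@d
def at_z(ci,uv,z):
    o,d=ray(ci,uv); return o+d*(z-o[2])/d[2]
def proj(ci,p):
    T=np.array(ci["T"]); c=T[:3,:3].T@(np.array(p)-T[:3,3])
    return np.array([ci["cx"]+ci["fx"]*c[0]/-c[2], ci["cy"]-ci["fy"]*c[1]/-c[2]])
E
python3 - <<'E'
from h import *
for c in ("top","scene"):
    im=capture(c); save(c+"0",im); ci=camera_info(c); print(c,{k:v for k,v in ci.items()})
    for l,z in (("plunger_top",.107),("magazine_top",.056),("green_square",.004),("white_square",.004),("dispenser",0),("drop_spot",.004),("faulty",.004),("battery",0),("ramekin",0),("screwdriver",0),("glue",0),("tape",0),("tin",0)):
        r=pinpoint(l,c)
        if r: print(l,round(r[0]["conf"],2),np.round(r[0]["uv"],1),np.round(at_z(ci,r[0]["uv"],z),4))
print(manip.get_clock())
E
```

```text
pics
top {'fx': 613.0444937209796, 'fy': 613.0444937209796, 'cx': 329.454456582409, 'cy': 236.45075353514645, 'T': array([[-0.02427404,  0.98407696, -0.17607754,  0.22909915],
       [-0.999488  , -0.02756183, -0.01625048, -0.01845151],
       [-0.02084474,  0.17559292,  0.98424216,  1.80388972],
       [ 0.        ,  0.        ,  0.        ,  1.        ]])}
plunger_top 0.52 [322.2 258.1] [0.4718 0.0313 0.107 ]
magazine_top 0.57 [279.  239.7] [0.5363 0.1569 0.056 ]
green_square 0.62 [347.6 216.8] [ 0.6094 -0.0446  0.004 ]
white_square 0.85 [277.9 238.8] [0.5483 0.1654 0.004 ]
drop_spot 0.97 [313.7 231.2] [0.5684 0.058  0.004 ]
faulty 0.49 [279.1 239.4] [0.5464 0.1618 0.004 ]
battery 0.4 [294.1 271.3] [0.4499 0.1186 0.    ]
ramekin 0.82 [364.  244.4] [ 0.5249 -0.091   0.    ]
screwdriver 0.67 [313.4 199.7] [0.666  0.0571 0.    ]
glue 0.7 [474.1 232.1] [ 0.5529 -0.4197  0.    ]
tape 0.61 [190.3 295.5] [0.3862 0.4265 0.    ]
tin 0.6 [342.9 214.7] [ 0.6171 -0.0307  0.    ]
scene {'fx': 598.4316547941055, 'fy': 598.4316547941055, 'cx': 316.67826240265777, 'cy': 236.6068556759909, 'T': arr
[... 226 characters left out ...]
  1.        ]])}
plunger_top 0.65 [240.5 152.5] [ 0.592  -0.3194  0.107 ]
magazine_top 0.81 [337.5 265.5] [0.5244 0.0407 0.056 ]
green_square 0.9 [289.4 265.2] [ 0.6042 -0.0393  0.004 ]
white_square 0.56 [351.2 323.6] [0.5525 0.1555 0.004 ]
dispenser 0.65 [333.7 279.6] [0.5317 0.0395 0.    ]
drop_spot 0.79 [322.4 294.3] [0.5733 0.0632 0.004 ]
faulty 0.75 [356.2 325.7] [0.5455 0.1648 0.004 ]
battery 0.66 [385.3 295.7] [0.4502 0.1294 0.    ]
ramekin 0.92 [312.3 235.7] [ 0.5183 -0.0906  0.    ]
screwdriver 0.85 [283.1 313.4] [0.6704 0.0633 0.    ]
glue 0.53 [244.3 151.5] [ 0.5513 -0.4149  0.    ]
tape 0.85 [488.3 397.8] [0.3904 0.4244 0.    ]
tin 0.87 [283.5 118.7] [ 0.4059 -0.4771  0.    ]
1.4
```

View pics/top0.png

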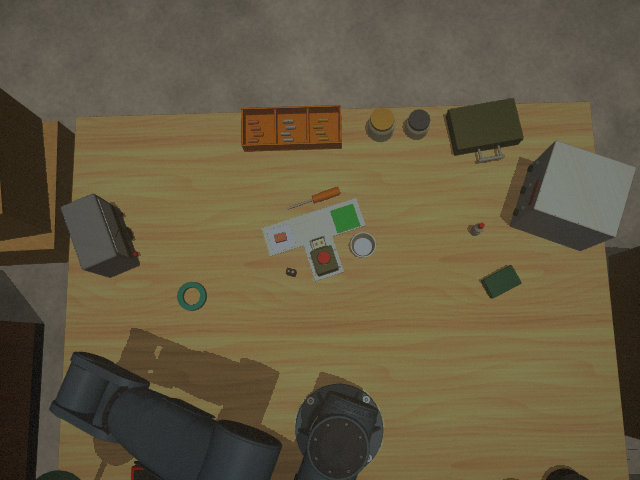

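View pics/scene0.png

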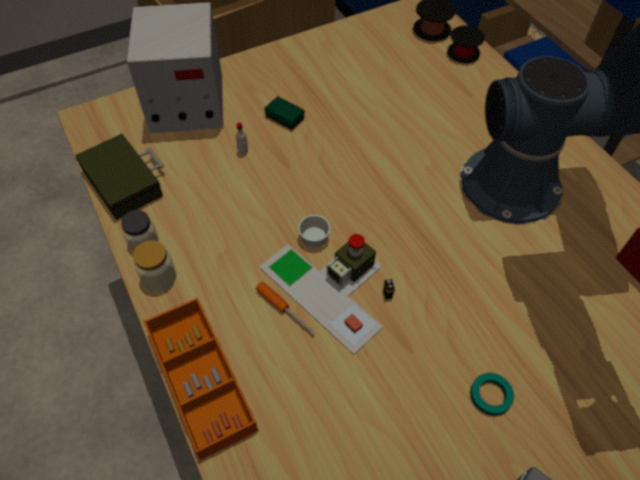

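The top view shows the plate running from about (265,240) to (362,215). The green square is at (346,218), the pink connector at (280,238) and the red plunger at (323,257). I'll take a closer look with the wrist camera.

Run:
```python
from h import *
import json
yaw=np.radians(16); c,s=np.cos(yaw),np.sin(yaw)
ex=np.array([c,s,0]);ey=np.array([-s,c,0]); ez=np.array([0,0,1.])
print(manip.get_ee_rot())
# tool z down, tool x along +-dispenser y
best=None
for sg in (1,-1):
    R=np.column_stack([sg*ey,np.cross(-ez,sg*ey),-ez])
    q=manip.inverse_kinematics([0.52,0.04,0.36],R); print(sg,q,np.round(R,2).tolist())
    if q is not None and (best is None or abs(q[5])<abs(best[1][5])): best=(R,q)
R=best[0]; np.save('R0.npy',R)
manip.goto([0.52,0.04,0.36],R); manip.hold(0.2)
ci=camera_info("wrist"); im=capture("wrist"); save("wrist1",im); print(ci)
for l,z in (("plunger_top",.107),("magazine_top",.056),("green_square",.004),("white_square",.004),("dispenser",0),("drop_spot",.004),("faulty",.004)):
    r=pinpoint(l,"wrist")
    if r: print(l,round(r[0]["conf"],2),np.round(r[0]["uv"],1),np.round(at_z(ci,r[0]["uv"],z),4))
print(manip.get_clock())
```

```text
[[ 2.85767876e-01  9.58298868e-01  3.24308441e-07]
 [ 9.58298868e-01 -2.85767876e-01 -2.94734830e-05]
 [-2.81517284e-05  8.73335903e-06 -1.00000000e+00]]
1 [-7.16560594e-01  1.11518416e+01  8.82806624e+01 -2.54444375e-14
  8.05674960e+01 -1.06716561e+02] [[-0.28, 0.96, -0.0], [0.96, 0.28, -0.0], [0.0, -0.0, -1.0]]
-1 [-7.16560594e-01  1.11518416e+01  8.82806624e+01 -2.54444375e-14
  8.05674960e+01  7.32834394e+01] [[0.28, -0.96, -0.0], [-0.96, -0.28, -0.0], [-0.0, 0.0, -1.0]]
{'fx': 334.6416032286387, 'fy': 334.6416032286387, 'cx': 322.63997312879434, 'cy': 239.6849350161061, 'T': array([[ 2.75575148e-01,  9.21260335e-01,  2.74477199e-01,
         5.89529010e-01],
       [-9.61279039e-01,  2.63813499e-01,  7.96558005e-02,
         6.21304247e-02],
       [ 9.72939183e-04, -2.85800337e-01,  9.58288694e-01,
         5.03195189e-01],
       [ 0.00000000e+00,  0.00000000e+00,  0.00000000e+00,
         1.00000000e+00]])}
plunger_top 0.9 [322.2 238.3] [0.4776 0.0302 0.107 ]
magazine_top 0.77 [321.8 192.8] [0.5241 0.0441 0.056 ]
green_square 0.85 [390.2 149.4] [ 0.6039 -0.0355  0.004 ]
white_square 0.94 [250.8 149.7] [0.5481 0.1574 0.004 ]
dispenser 0.78 [322.7 171.1] [0.5472 0.0494 0.    ]
drop_spot 0.91 [322.1 152.1] [0.5732 0.0578 0.004 ]
faulty 0.57 [246.9 146.5] [0.5509 0.1638 0.004 ]
4.2167
```

View pics/wrist1.png

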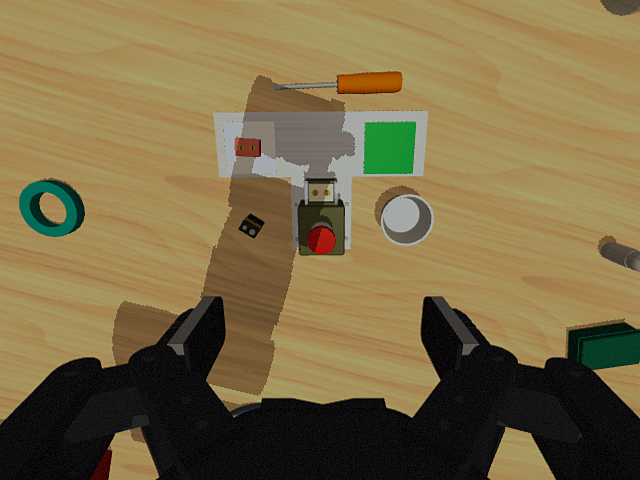

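The wrist view is nicely aligned with the dispenser. The plate corners are at about (214,112), (427,111), (425,177) and (219,177), the green square at (390,148), the pink connector at (248,147) and the plunger at (321,238). Next I'll fit the dispenser pose from all of this.

Run:
```python
from h import *
from scipy.optimize import least_squares
im=cv2.imread('pics/wrist1.png')
ci=camera_info("wrist")
hsv=cv2.cvtColor(im,cv2.COLOR_BGR2HSV)
m=cv2.inRange(hsv,(45,150,80),(75,255,255))
n,l,st,ce=cv2.connectedComponentsWithStats(m); i=1+np.argmax(st[1:,4]); mm=(l==i).astype(np.uint8)
g,_=cv2.findContours(mm,0,1); 
ap=cv2.approxPolyDP(g[0],5,True)[:,0]; print("green",ap.tolist(),np.round([at_z(ci,p,.004)[:2] for p in ap],4).tolist(), ce[i], at_z(ci,ce[i],.004))
cv2.imwrite('pics/crop.png',cv2.resize(im[90:270,200:440],(800,600),interpolation=cv2.INTER_CUBIC))
# fit
obs=[((214,111.5),(.09,.15,.004)),((428,110.5),(.09,-.15,.004)),((425.5,177),(0,-.15,.004)),((218.5,177.5),(0,.15,.004)),((322.2,238.3),(-.068,0,.107)),((322.1,152.1),(.034,0,.004))]
def P(v,p):
    c,s=np.cos(v[2]),np.sin(v[2]); return [v[0]+c*p[0]-s*p[1],v[1]+s*p[0]+c*p[1],p[2]]
f=lambda v:np.concatenate([proj(ci,P(v,p))-uv for uv,p in obs])
r=least_squares(f,[.54,.05,.28],loss='soft_l1'); print(r.x,np.degrees(r.x[2]));print(np.round(f(r.x).reshape(-1,2),1))
np.save('pose.npy',r.x)
v=r.x;c,s=np.cos(v[2]),np.sin(v[2])
for nm,p in (("green",at_z(ci,ce[i],.004)),("pink",at_z(ci,(248,147),.02))):
    d=p[:2]-v[:2]; print(nm,[c*d[0]+s*d[1],-s*d[0]+c*d[1]])
```

```text
green [[366, 123], [364, 173], [412, 172], [415, 122]] [[0.6285, 0.0086], [0.5616, -0.0101], [0.5824, -0.0775], [0.6488, -0.0574]] [389.1007874  147.56732283] [ 0.60586644 -0.03373916  0.004     ]
[0.5400939  0.04825116 0.28333865] 16.234108941071575
[[ 0.   0.1]
 [ 0.8 -0.1]
 [-1.9 -1.3]
 [ 1.5 -0.7]
 [-0.2  2.3]
 [-0.4  0.3]]
green [np.float64(0.04022858223604482), np.float64(-0.09710870883771053)]
pink [np.float64(0.04235002327795816), np.float64(0.10243024553791283)]
```

View pics/crop.png

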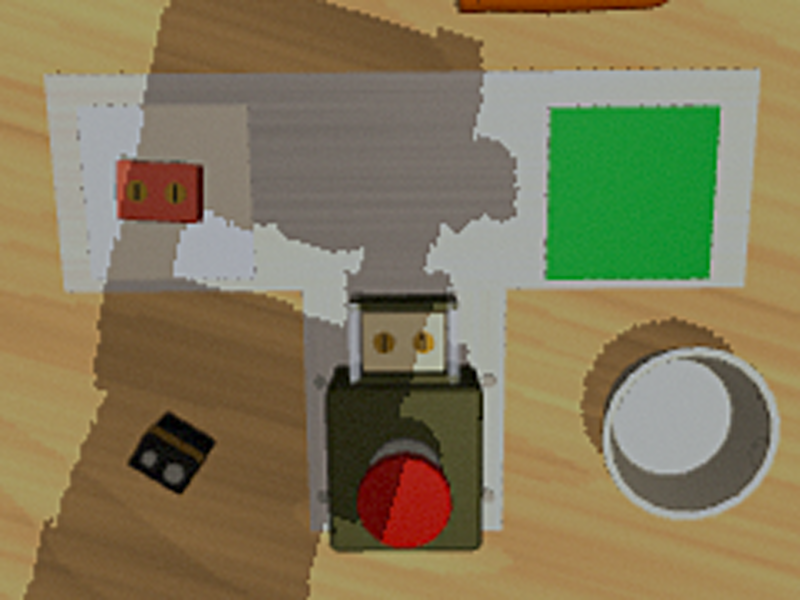

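The fit is consistent, with residuals around 2 px. The dispenser is at (0.540, 0.048) with a yaw of 16.2°, and the green square sits at about (40, -98) mm. Pressing the plunger now.

Run:
```python
from h import *
v=np.load('pose.npy');c,s=np.cos(v[2]),np.sin(v[2])
ey=np.array([-s,c,0]);ez=np.array([0,0,1.]);R=np.column_stack([-ey,np.cross(-ez,-ey),-ez]);np.save('R.npy',R)
manip.grip(0.0)
manip.goto([.476,.030,.135],R); manip.hold(.15)
print(manip.get_ft_force(),manip.get_position())
hit=manip.line_to([.476,.030,.110],max_speed=.08)
hit=manip.line_to([.476,.030,.0785],max_speed=.04,max_force=12)
manip.hold(.2)
print(hit,manip.get_position(),manip.get_ft_force())
```

```text
[-0.60765575  0.07264577 -0.2399149 ] [0.47714558 0.03002173 0.13622646]
True [0.47663193 0.02998922 0.08196856] [-2.55297032  0.03970155 12.48932075]
```

The plunger is at its stop: the tool is at z = 0.082 and the force has jumped to 12.5 N. Now I'll release it and look.

Run:
```python
from h import *
R=np.load('R.npy')
manip.line_to([.476,.030,.115],max_speed=.05); manip.line_to([.476,.030,.2],max_speed=.2)
manip.goto([.52,.04,.27],R); manip.hold(.2)
ci=camera_info("wrist"); im=capture("wrist"); save("wrist2",im)
v=np.load('pose.npy');c,s=np.cos(v[2]),np.sin(v[2])
for l,z in (("connector",.004),("corner0",.004),("corner1",.004),("corner2",.004),("corner3",.004),("plunger_top",.107),("green_square",.004),("faulty",.004)):
    for r in pinpoint(l,"wrist")[:2]:
        d=at_z(ci,r["uv"],z)[:2]-v[:2]
        print(l,round(r["conf"],2),np.round(r["uv"],1),np.round([c*d[0]+s*d[1],-s*d[0]+c*d[1]],4))
print(manip.get_clock())
```

```text
connector 0.76 [322.5 152.2] [ 0.0357 -0.0005]
connector 0.71 [241.9 238. ] [-0.0697  0.1019]
corner0 0.84 [333.7 165.3] [ 0.0206 -0.0139]
corner0 0.77 [334.9 144.8] [ 0.0441 -0.0151]
corner1 0.84 [333.7 165.3] [ 0.0206 -0.0139]
corner1 0.77 [334.9 144.8] [ 0.0441 -0.0151]
corner2 0.84 [333.7 165.3] [ 0.0206 -0.0139]
corner2 0.77 [334.9 144.8] [ 0.0441 -0.0151]
corner3 0.84 [333.7 165.3] [ 0.0206 -0.0139]
corner3 0.77 [334.9 144.8] [ 0.0441 -0.0151]
plunger_top 0.63 [319.6 266.9] [-0.0687  0.0024]
plunger_top 0.52 [  1.5 216.9] [-0.0185  0.2984]
green_square 0.96 [404.3 148.7] [ 0.0396 -0.0967]
faulty 0.88 [231.8 148.5] [0.04  0.106]
faulty 0.66 [311.  164.5] [0.0215 0.0132]
9.875
```

View pics/wrist2.png

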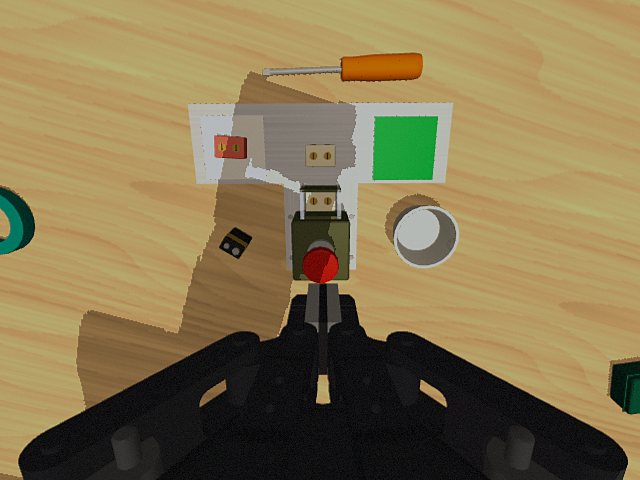

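The plunger is back up and one ivory connector lies at (320,155), around x 35, y 0 mm. The spares are still in the magazine. Now I'll push it toward -y in the dispenser frame, short of the final position.

```bash
cat >> h.py <<'E'
v=np.load('pose.npy');c_,s_=np.cos(v[2]),np.sin(v[2])
def W(x,y,z): return [v[0]+c_*x-s_*y,v[1]+s_*x+c_*y,z]
def D(p):
    d=np.array(p)[:2]-v[:2]; return np.round([c_*d[0]+s_*d[1],-s_*d[0]+c_*d[1]],4)
E
python3 - <<'E'
from h import *
R=np.load('R.npy')
manip.goto(W(.036,.044,.15),R); manip.hold(.1)
h=manip.line_to(W(.036,.044,.03),max_speed=.12)
h=manip.line_to(W(.036,.044,.0105),max_speed=.04,max_force=6); print(h,manip.get_position())
ci=camera_info("wrist"); save("wrist3",capture("wrist"))
if not h:
    h=manip.line_to(W(.036,-.060,.0105),max_speed=.04,max_force=15); print(h,manip.get_position(),D(manip.get_position()),manip.get_ft_force())
ci=camera_info("wrist"); save("wrist4",capture("wrist")); np.save('ci4.npy',ci,allow_pickle=True)
ci2=camera_info("scene"); save("scene4",capture("scene"))
for l in ("connector","green_square"):
    for cm,cc in (("wrist",ci),("scene",ci2)):
        for r in pinpoint(l,cm)[:3]: print(l,cm,round(r["conf"],2),np.round(r["uv"]),D(at_z(cc,r["uv"],.004)))
print(manip.get_clock())
a=cv2.imread('pics/wrist3.png');b=cv2.imread('pics/wrist4.png')
cv2.imwrite('pics/w34.png',cv2.resize(np.hstack([a[:,120:520],b[:,120:520]]),(800,480)))
E
```

```text
False [0.56236295 0.10056832 0.01040503]
False [0.59141008 0.00080761 0.01050896] [ 0.036  -0.0599] [ 0.14364571 -0.5624036   0.00737272]
connector wrist 0.83 [383. 302.] [ 0.0321 -0.0884]
connector wrist 0.62 [350. 279.] [ 0.0445 -0.0715]
connector scene 0.64 [293. 265.] [ 0.0301 -0.096 ]
connector scene 0.63 [295. 278.] [ 0.0519 -0.0685]
green_square wrist 0.83 [402. 288.] [ 0.0394 -0.0973]
green_square scene 0.84 [290. 265.] [ 0.0361 -0.1003]
green_square scene 0.72 [338. 264.] [-0.0441 -0.0274]
green_square scene 0.26 [335. 281.] [-0.0072  0.0003]
15.475
```

View pics/w34.png

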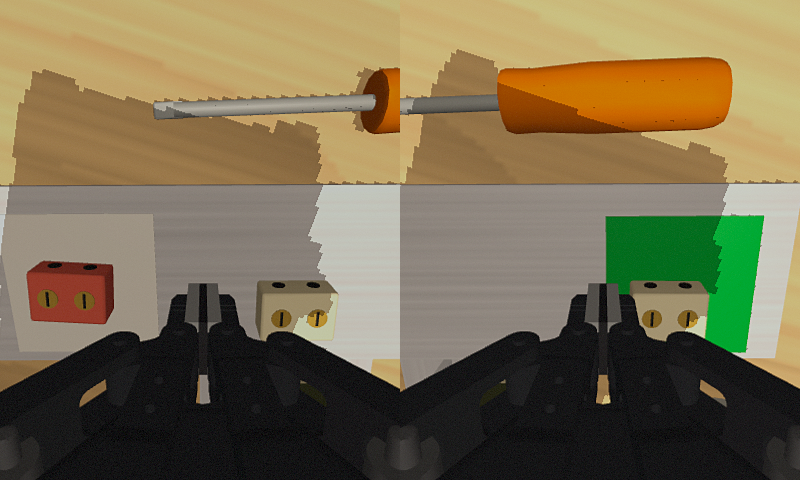

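The left panel, taken before the push, shows the fingers between the pink and ivory connectors. The right panel shows the ivory one carried square onto the green, at about y -88 against a green centre of -98. It needs another 9 mm, after which I'll back off and check.

Run:
```python
from h import *
R=np.load('R.npy')
manip.line_to(W(.036,-.069,.0105),max_speed=.03,max_force=15); print(D(manip.get_position()))
manip.hold(.2)
manip.line_to(W(.036,-.04,.0105),max_speed=.08)
manip.line_to(W(.036,-.03,.13),max_speed=.15)
manip.goto([.52,.02,.25],R); manip.hold(.2)
ci=camera_info("wrist"); im=capture("wrist"); save("wrist5",im)
for l in ("connector","green_square","corner0","faulty"):
    for r in pinpoint(l,"wrist")[:4]: print(l,round(r["conf"],2),np.round(r["uv"]),D(at_z(ci,r["uv"],.004)))
print(manip.get_clock())
g=proj(ci,W(.039,-.098,.004)).astype(int); print(g)
cv2.imwrite('pics/wrist5c.png',np.hstack([cv2.resize(im[g[1]-50:g[1]+50,g[0]-40:g[0]+40,::-1],(320,400),interpolation=2),cv2.resize(im[:,:,::-1],(480,400))]))
```

```text
[ 0.036  -0.0693]
connector 0.81 [394. 150.] [ 0.0341 -0.0997]
green_square 0.9 [394. 146.] [ 0.038  -0.0993]
corner0 0.96 [408. 142.] [ 0.0429 -0.1152]
corner0 0.94 [376. 137.] [ 0.0481 -0.0795]
corner0 0.88 [406. 162.] [ 0.0204 -0.1137]
corner0 0.57 [381. 166.] [ 0.0171 -0.0857]
faulty 0.24 [299. 200.] [-0.0217  0.0072]
18.6333
[392 145]
```

View pics/wrist5c.png

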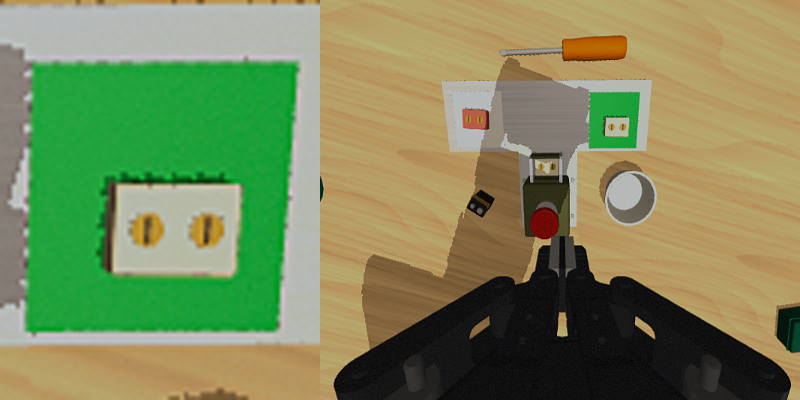

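There is green all round the connector, with at least 13 mm of margin at the tightest edge. The plunger is up, and the pink connector, battery and ramekin haven't moved.

```bash
python3 -c "
from h import *
print(manip.get_ft_force()); manip.sign_off()"
```

```text
[ 0.07785742  0.03401927 -0.72773625]
the job is handed in; nothing more can be done
```

I pressed the plunger once, right down to its stop (about 25 mm of travel, 12.5 N). After I let it back up, a single ivory connector came out at about x 35, y 0 mm in the dispenser frame. I then pushed it sideways along the plate with the shut fingertips, backed off and handed the job in at about 18.6 s of the 45 s.

- **Connector:** in the last wrist picture it lies flat and square on the green. Its centre is about 4 mm from the square's centre in x and under 1 mm in y, with green visible on all sides (at least 13 mm).
- **Surroundings:** the plunger was up, and the pink connector, battery, ramekin and screwdriver looked undisturbed. The two spares appeared to still be in the magazine. I did not check the tape, glue and tin again at the end, but the arm never went near them.
- **Disagreements:** the networks gave some false or doubtful hits, such as a wrong plunger position in the first scene picture and a low-confidence pink connector at the end. I decided by what the pictures showed. My estimates of the green square's y position ranged from -97 to -100 mm against a nominal -103 mm, which is well within the margin.

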